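# Close a spring-loaded freezing mould on its dowels and hold it shut

### The arm

A 6-joint arm with a two-finger parallel gripper is mounted at the origin on a cart in front of the work surface, level with it; the furniture and walls round the work are solid. World frame = base frame: x ahead of the robot, y to its left, z up, the work surface at z = 0. Lengths are in mm, angles in degrees, forces in N, time in s.
With the tool pointing down it reaches from about 150 to 775 mm from the base axis. Payload 6.1 kg.
Tool frame: the origin (TCP) lies at the centre of the arm's flange, where the gripper is bolted on; the fingertips stand 173 mm ahead of it and the grasp point (between the pads) lies 155 mm ahead of it (r.hold_point_z is the distance from the TCP to the grasp point, in mm); z points along the fingers, y is the direction in which the jaws open and shut (so a half turn about z gives the same grasp; the last joint's range is limited). The gripper opens to 85 mm and grips with 20 to 120 N. Pads are 22 mm wide; open, the fingers measure 114 mm over their backs; the gripper's body (76 mm by 85 mm) begins 54 mm behind the grasp point. The pads swing forward as they close: fully open they stand 13 mm farther back than shut.
Start: joints at [70.245, 7.208, -2.269, 80.523, 0, 90], TCP at [177.447, 494.086, 404.695] pointing down, gripper open.
Joint ranges: [-155.77, 155.77], [-54.66, 111.73], [-72.52, 77.12], [-102.08, 115.82], [-83.92, 84.16], [-180, 180]. Speed limits (degrees/s): [136.94, 136.94, 172.46, 180, 180, 180].

### API

Orientations are given as [roll, pitch, yaw] about the fixed x, y, z axes, in that order (R = Rz(yaw) Ry(pitch) Rx(roll)).
In Python, from plant import r, eyes, order gives the robot as it stands.
- The arm moves only by the tool jog_arm, never from a script. Its argument "targets" is a list of rows, each a list of 7 numbers: the shift along the tool's x, y, z in mm, then the turn, a rotation vector about the tool's x, y, z in rad, then the finger opening in mm, from 0 to 85.4. A call has 1 to 20 rows; each row shifts and turns the commanded pose from where the row before left it, along the tool's axes as they then stand; what a row does not reach is not made up. A row lasts 1/12 s, in which the tool goes at most 41.7 mm and 7.16 degrees, less where a joint would pass 70% of its speed; a pose out of reach is approached as far as the arm can. A call is refused whole if a number of a shift passes 41.7 or a number of a turn 0.125, either way. A call with a gripper value outside its range is refused whole. The fingers move at their own pace and stop on an object; "grip_force" is the grip in N (left out, the last holds). Time passes only in rows, so rows that do not move let the fingers close. It gives the time, the measured TCP pose, the force and the opening at its end, in the units of the state.
- r.get_state(): the state, without advancing time (a new reading comes with each control period).
- eyes.snapshot(name): name is "side" or "top"; returns a dict with "color" (480x640x3 uint8, red, green, blue), "z_map" (480x640 float32, mm along the optical axis (not along the pixel's ray), 0 where there is no reading), "K" (3x3 intrinsics, pixels), "eye" and "attitude" of the camera in the world. Camera axes: x right, y down, z forward; pixel columns grow to the right and rows downward; lengths in mm; the calibration is good to about 2 mm. A picture is of the moment at which its call begins.
- order.close_job(): hands the job in, once; it reports no verdict.
The state is a dict: "time_s": time; "joint_positions": joint angles; "qvel": joint speeds; "joint_torque": joint torques, N m; "ee_pos": TCP position; "tcp_rot": TCP orientation; "contact_force": force on the tool from outside, world axes, zero at the start; "moment": the same for the moment, N m; "grip_width": finger opening in mm.
Only numpy, scipy, OpenCV 4.12 (cv2) and the standard library are available. Lean on these libraries where they do the work, as an engineer would, in place of code of your own. Each camera call takes 0.05 s, during which the arm holds its last target.

### The job

Pull the tray of the small white mould station all the way out to its stop. Then pick up the loose upper half of the aluminium mould by its rib, fit it on the two dowels of the lower half in the tray (large hole on the large dowel), and press it down against the spring until the two halves meet with no gap. Finish while still holding it pressed shut, so that a colleague can put the clamp on; leave the tray fully out and the other things on the work board where they are.

Things in the scene. Friction and masses are not known exactly. Their poses are not given: they have to be found in the camera images.
- station: white sheet-metal hood, fixed on the grey work board, whose top is 75 above the freezer top: 180 deep (x) x 116 wide (y) x 84 high, open at the front. Origin: on the board, under the middle of its front edge; x points into the hood (the tray comes out along -x), z up. The station stands turned by up to about 8 degrees
- tray (a joint): slide of the tray in the hood: 0 m = fully in, 0.150 m = out against its stop, stays where it is left (about 3 N of friction). It starts between 0 and 0.03. The lower mould half rides on it and is wholly clear of the hood (27 mm) once the tray is out
- pull (a point): middle of the top edge of the tray's black pull: an upright fin 12 thick (y), 42 long (x; the outer 36 or so clear of the tray front), 38 tall, its top 63 above the board. Tray front beside it: 40 high. Can be pinched from above across its thickness. Axes as station; moves with the tray
- seat (a point): lower mould half: aluminium block 90 (x) x 60 (y) x 30 high, screwed to the tray. Point: centre of its top face, 42 above the board; axes as station. On its x axis stand two steel dowels: 12 in diameter at x = -34 (nearer the robot) and 8 at x = +34, both 18 high, the last 6 tapering to a tip 6 smaller in diameter. Closed, mould_top's origin and axes coincide with this
- ejector (a joint): round steel spring pad, 26 in diameter, in the middle of the lower half: 0 = up, standing 6 mm proud of the face; 0.006 m = pressed flush. It takes about 6 N to start it and about 10 N to press it flush (700 N/m). The upper half's own weight (about 3 N) does not push it down
- mould_top: loose upper half, 0.3 kg: aluminium plate 90 (x) x 60 (y) x 22 thick, lying on its flat parting face; on top a grip rib 48 long (x), 22 wide (y), 32 tall (to 54 above the underside). Origin: centre of underside; z up. Through holes on its x axis: 14 in diameter at x = -34, 10 at x = +34. Starts turned under 45 degrees from the lower half, large hole nearer the robot
- wipes: bystander: carton of wipes, 68 x 115 x 116 high; origin at centre of underside
- bottle: bystander: small white bottle, 46 in diameter x 92 high; origin at centre of underside
- petri: bystander: two stacked petri dishes, 62 in diameter x 30 high; origin at centre of underside
- tape: bystander: roll of tape lying flat, 94 in diameter x 19 high; origin at centre of underside
- vial: bystander: amber vial, 27 in diameter x 58 high; origin at centre of underside
- forceps: bystander: forceps, 13 x 122 x 8 high; origin at centre of underside
- ferrule_box: bystander: small white carton, 50 x 75 x 28 high; origin at centre of underside

How it is judged:
By the outcome, as a careful person would: the job done as asked, in the order asked, and still so for the second after the job is handed in, while the arm keeps its last pose, push and grip.
It also fails if it takes over 58 s, if anything falls off the work surface, if the arm or the gripper's body presses on something with over 40 N, if the wrist force passes 120 N, or if a joint passes its speed limit or range.

## Working session

There is one attempt and no reset: what is moved stays moved. The work goes in short steps, Python scripts to look and compute and a tool call to move; the robot and the scene stay as the last step left them, time stands still between calls to the robot, and variables do not carry over. Pictures are saved under pics/ and viewed, and the job is handed in when it is done.

Besides the shell and the picture viewer there is one more tool, called as name(argument=value, ...), one argument or row to a line, values as JSON. jog_arm: Moves the arm, as the interface text tells. Its arguments: {"type":"object","properties":{"targets":{"type":"array","items":{"type":"array","items":{"type":"number"}}},"grip_force":{"type":"number"}},"required":["targets"]}

```bash
mkdir -p pics; ls; python3 - <<'E'
from plant import r,eyes,order
import cv2,numpy as np,pickle
print(r.get_state(), r.hold_point_z)
for n in("top","side"):
    s=eyes.snapshot(n); pickle.dump(s,open(f"{n}0.pkl","wb"))
    cv2.imwrite(f"pics/{n}0.png",s["color"][:,:,::-1]); print(n,s["K"],s["eye"],s["attitude"])
E
```

```text
pics
{'time_s': 0.0, 'joint_positions': array([ 7.02435782e+01,  7.24063428e+00, -2.32801093e+00,  8.05237847e+01,
        6.35462349e-04,  8.99997161e+01]), 'qvel': array([-0.09277133,  0.03650373, -0.00941696,  0.12018471, -0.02611246,
        0.03663024]), 'joint_torque': array([-2.46360898e-03, -4.35919082e+01,  3.52920413e+01,  1.71927677e-02,
       -1.94549880e-04,  2.21851798e-05]), 'ee_pos': array([177.41250067, 493.96466273, 403.92123821]), 'tcp_rot': array([-1.79907570e+02, -6.35919455e-04,  1.60243861e+02]), 'contact_force': array([-0.43771816,  0.18881764,  0.14962511]), 'moment': array([ 0.00945647, -0.0349037 , -0.03421553]), 'grip_width': 85.43408984796129} 154.70000000000002
top [[603.28166697   0.         323.64288587]
 [  0.         603.28166697 249.39508514]
 [  0.           0.           1.        ]] [ 324.85042158  -64.75962793 1464.77478508] [-169.79993767   -0.6378658   -89.52156497]
side [[462.35568175   0.         319.84333749]
 [  0.         462.35568175 238.03807386]
 [  0.           0.           1.        ]] [780.88386773 430.79618082 847.6649911 ] [-1.40671732e+02 -8.99588086e-02  1.58593246e+02]
```

View pics/top0.png

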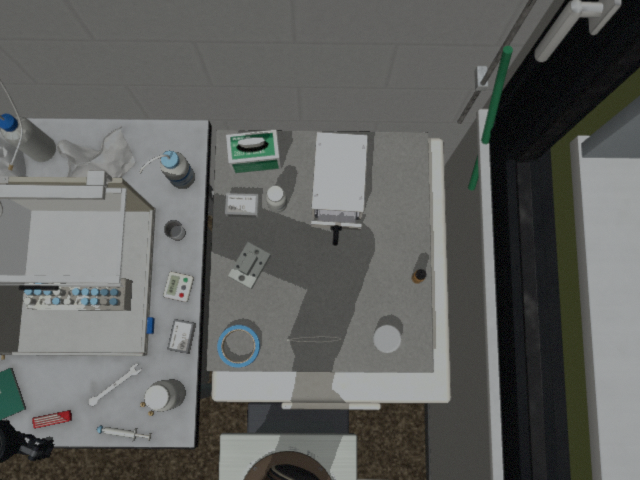

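View pics/side0.png

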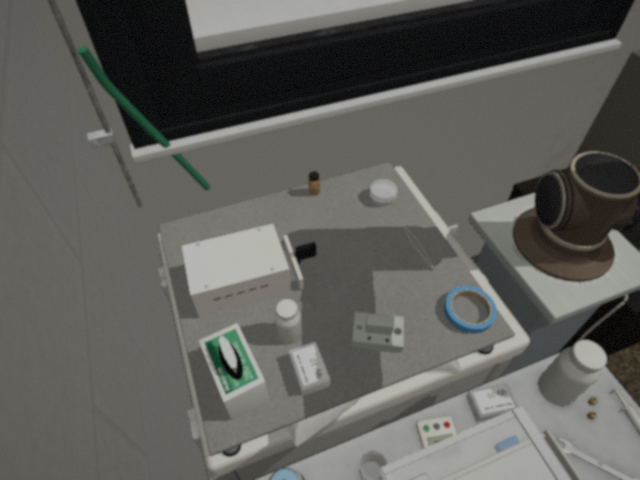

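```bash
cat > h.py <<'E'
import numpy as np,cv2
from scipy.spatial.transform import Rotation as R
def world(s,u,v,d=None):
    if d is None:d=float(s["z_map"][int(round(v)),int(round(u))])
    K=s["K"];c=np.array([(u-K[0,2])/K[0,0]*d,(v-K[1,2])/K[1,1]*d,d])
    return R.from_euler("xyz",s["attitude"],degrees=True).as_matrix()@c+np.array(s["eye"])
def at_z(s,u,v,z):
    e=np.array(s["eye"]);p=world(s,u,v,1000.);t=(z-e[2])/(p[2]-e[2]);return e+t*(p-e)
def proj(s,P):
    c=R.from_euler("xyz",s["attitude"],degrees=True).as_matrix().T@(np.array(P)-np.array(s["eye"]));p=s["K"]@c;return p[:2]/p[2]
def crop(s,x0,y0,w,h,f,fn):
    im=s["color"][y0:y0+h,x0:x0+w,::-1];im=cv2.resize(im,None,fx=f,fy=f,interpolation=cv2.INTER_CUBIC)
    im=cv2.convertScaleAbs(im,alpha=1.3,beta=10)
    for k in range(0,w,10):cv2.line(im,(k*f,0),(k*f,10 if k%50 else 22),(0,0,255),1)
    for k in range(0,h,10):cv2.line(im,(0,k*f),(10 if k%50 else 22,k*f),(0,0,255),1)
    cv2.imwrite(fn,im)
E
python3 - <<'E'
from h import *;import pickle
t=pickle.load(open("top0.pkl","rb"));s=pickle.load(open("side0.pkl","rb"))
crop(t,220,230,60,70,8,"pics/t_mould.png")
crop(t,300,120,80,130,4,"pics/t_stat.png")
crop(s,340,300,80,60,8,"pics/s_mould.png")
E
```

```text
(no output)
```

View pics/t_mould.png

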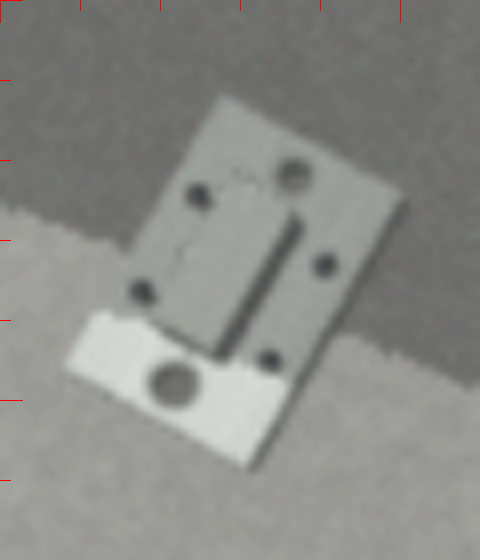

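View pics/t_stat.png

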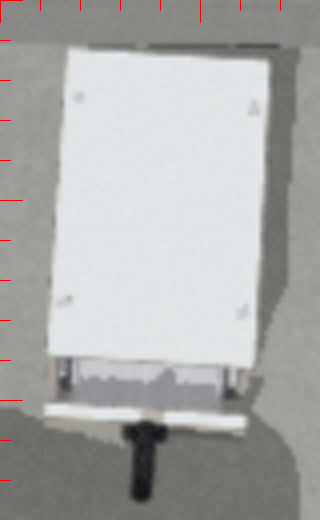

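View pics/s_mould.png

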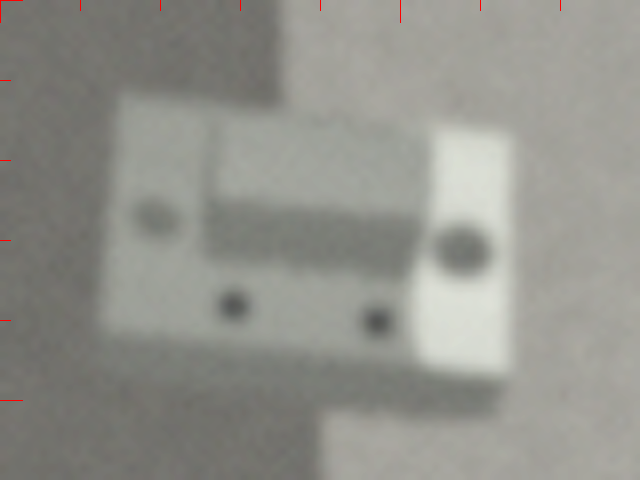

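```bash
python3 - <<'E'
from h import *;import pickle
np.set_printoptions(precision=1,suppress=True)
t=pickle.load(open("top0.pkl","rb"));s=pickle.load(open("side0.pkl","rb"))
def C(x,y,x0,y0,f):return (x+.5)/f-.5+x0,(y+.5)/f-.5+y0
def an(a,b):d=b-a;return np.degrees(np.arctan2(d[1],d[0])),np.linalg.norm(d)
for nm,S,x0,y0,pts in [("top",t,220,230,[(222,95),(403,193),(248,468),(67,363),(294,175),(174,385)]),("side",s,340,300,[(103,332),(118,95),(512,125),(510,372),(156,218),(462,249)])]:
    W=[at_z(S,*C(x,y,x0,y0,8),97) for x,y in pts]
    for w in W:print(w)
    print(nm,"centre corners",sum(W[:4])/4,"holes",(W[4]+W[5])/2,"yaw holes",an(W[5],W[4]), "edges",an(W[2],W[1]),an(W[3],W[0]),an(W[1],W[0]),an(W[2],W[3]))
W=[at_z(t,*C(x,y,300,120,4),159) for x,y in [(68,48),(270,60),(257,366),(48,353)]]
print("hood",*W,(W[2]+W[3])/2,an(W[3],W[0]),an(W[2],W[1]),an(W[1],W[0]),an(W[2],W[3]))
W=[at_z(t,*C(x,y,300,120,4),138) for x,y in [(142,500),(148,430)]]
print("pull",W,an(*W))
for u,v in [(336,230),(335,240),(335,200),(340,170),(300,280),(336,224)]:print(u,v,world(t,u,v))
crop(s,170,215,160,110,5,"pics/s_stat.png")
E
```

```text
[587.9  98.2  97. ]
[559.8  45.4  97. ]
[480.   87.5  97. ]
[509.6 140.   97. ]
[564.7  76.9  97. ]
[503.6 109.3  97. ]
top centre corners [534.3  92.8  97. ] holes [534.1  93.1  97. ] yaw holes (np.float64(-27.968107820528612), np.float64(69.22357317148749)) edges (np.float64(-27.828788531066262), np.float64(90.20672638310035)) (np.float64(-28.071042616570534), np.float64(88.75270222956992)) (np.float64(61.96309967951491), np.float64(59.83266921658646)) (np.float64(60.58034511944521), np.float64(60.23074723464999))
[587.7  99.8  97. ]
[560.  46.  97.]
[478.5  86.4  97. ]
[508.1 141.3  97. ]
[565.   78.3  97. ]
[504.  110.6  97. ]
side centre corners [533.6  93.4  97. ] holes [534.5  94.4  97. ] yaw holes (np.float64(-27.853263889845067), np.float64(69.008564316436)) edges (np.float64(-26.35256737127487), np.float64(90.94493449885036)) (np.float64(-27.52282421232413), np.float64(89.74468261759739)) (np.float64(62.736492538228205), np.float64(60.480412026578385)) (np.float64(61.643078241618994), np.float64(62.34380479787371))
hood [832.5 -59.1 159. ] [ 826.7 -174.2  159. ] [ 647.4 -166.2  159. ] [653.6 -49.8 159. ] [ 650.5 -108.   159. ] (np.float64(-2.966062067921803), np.float64(179.13984680094634)) (np.float64(-2.5657292452321983), np.float64(179.48543620183787)) (np.float64(87.1461255734499), np.float64(115.30202035345525)) (np.float64(86.97718975625754), np.float64(116.55593362127266))
pull [array([ 574.8, -103.1,  138. ]), array([ 614.9, -106.3,  138. ])] (np.float64(-4.528934175850817), np.float64(40.228951139834784))
336 230 [ 609.4 -105.1  132.8]
335 240 [ 585.7 -102.9  136.2]
335 200 [ 673.  -101.8  156.2]
340 170 [ 743.  -112.8  156.3]
300 280 [502.7 -23.8  72.4]
336 224 [ 627.  -105.5  116.1]
```

View pics/s_stat.png

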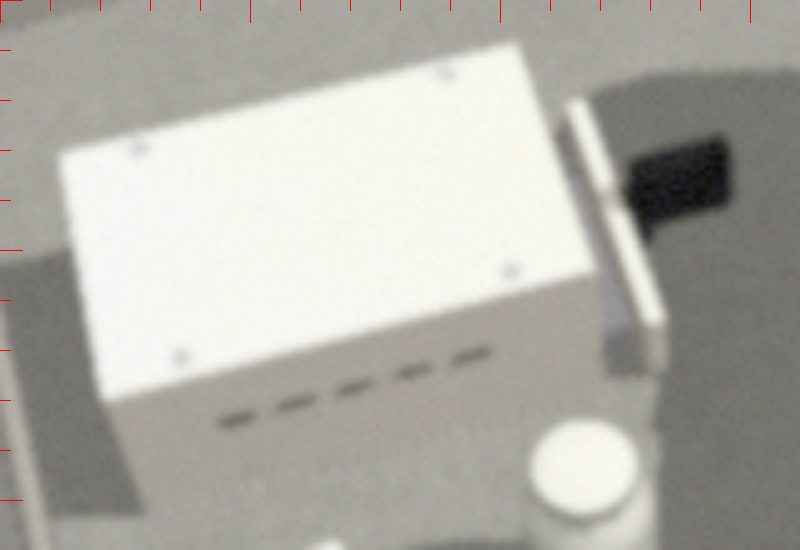

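```bash
cat >> h.py <<'E'
import json
def plan(pos,rot,tpos,tyaw,grip,n,tilt=True):
    """rows from measured pose to target pose, n rows; prints rounded"""
    R0=R.from_euler("xyz",rot,degrees=True);R1=R.from_euler("xyz",[180,0,tyaw],degrees=True)
    rv=(R0.inv()*R1).as_rotvec();cur=np.array(pos,float);Rc=R0;rows=[]
    tpos=np.array(tpos,float);p0=cur.copy();w=np.round(rv/n,4)
    for k in range(n):
        d=Rc.inv().apply(p0+(tpos-p0)*(k+1)/n-cur);d=np.round(d,1)
        cur=cur+Rc.apply(d);Rc=Rc*R.from_rotvec(w)
        rows.append([*map(float,d),*map(float,w),grip])
    m=np.abs(np.array(rows)).max(0);print("max",m,"end",cur);print(json.dumps(rows))
    return cur,Rc.as_euler("xyz",degrees=True)
E
python3 - <<'E'
from h import *;from plant import r
st=r.get_state()
p,q=plan(st["ee_pos"],st["tcp_rot"],[400,200,400],170,85,14)
p,q=plan(p,q,[589,-104.3,360],177.15,85,14)
E
```

```text
max [2.21e+01 1.77e+01 3.00e-01 1.00e-04 0.00e+00 1.22e-02 8.50e+01] end [400.02970624 200.00261557 400.01979213]
[[-22.1, -14.4, 0.3, -0.0001, -0.0, -0.0122, 85], [-21.8, -14.6, 0.3, -0.0001, -0.0, -0.0122, 85], [-21.7, -15.0, 0.3, -0.0001, -0.0, -0.0122, 85], [-21.6, -15.2, 0.3, -0.0001, -0.0, -0.0122, 85], [-21.3, -15.4, 0.3, -0.0001, -0.0, -0.0122, 85], [-21.1, -15.7, 0.3, -0.0001, -0.0, -0.0122, 85], [-21.0, -16.0, 0.3, -0.0001, -0.0, -0.0122, 85], [-20.7, -16.2, 0.3, -0.0001, -0.0, -0.0122, 85], [-20.6, -16.5, 0.3, -0.0001, -0.0, -0.0122, 85], [-20.4, -16.7, 0.3, -0.0001, -0.0, -0.0122, 85], [-20.1, -17.0, 0.3, -0.0001, -0.0, -0.0122, 85], [-19.9, -17.2, 0.3, -0.0001, -0.0, -0.0122, 85], [-19.8, -17.4, 0.2, -0.0001, -0.0, -0.0122, 85], [-19.5, -17.7, 0.3, -0.0001, -0.0, -0.0122, 85]]
max [1.71e+01 2.09e+01 2.90e+00 0.00e+00 0.00e+00 8.90e-03 8.50e+01] end [ 588.97564065 -104.32823097  360.00605342]
[[-17.1, -19.1, 2.9, -0.0, -0.0, -0.0089, 85], [-16.8, -19.2, 2.8, -0.0, -0.0, -0.0089, 85], [-16.8, -19.4, 2.9, -0.0, -0.0, -0.0089, 85], [-16.5, -19.5, 2.8, -0.0, -0.0, -0.0089, 85], [-16.4, -19.6, 2.9, -0.0, -0.0, -0.0089, 85], [-16.2, -19.9, 2.8, -0.0, -0.0, -0.0089, 85], [-16.0, -19.9, 2.9, -0.0, -0.0, -0.0089, 85], [-15.8, -20.1, 2.9, -0.0, -0.0, -0.0089, 85], [-15.7, -20.2, 2.8, -0.0, -0.0, -0.0089, 85], [-15.4, -20.4, 2.9, -0.0, -0.0, -0.0089, 85], [-15.3, -20.5, 2.8, -0.0, -0.0, -0.0089, 85], [-15.2, -20.7, 2.9, -0.0, -0.0, -0.0089, 85], [-14.9, -20.8, 2.8, -0.0, -0.0, -0.0089, 85], [-14.7, -20.9, 2.9, -0.0, -0.0, -0.0089, 85]]
```

jog_arm(
  targets=[
    [-21, -16, 0, 0, 0, -0.021, 85],
    [-21, -16, 0, 0, 0, -0.021, 85],
    [-21, -16, 0, 0, 0, -0.021, 85],
    [-21, -16, 0, 0, 0, -0.021, 85],
    [-21, -16, 0, 0, 0, -0.021, 85],
    [-21, -16, 0, 0, 0, -0.021, 85],
    [-21, -16, 0, 0, 0, -0.021, 85],
    [-21, -16, 0, 0, 0, -0.021, 85],
    [-21, -16, 0, 0, 0, -0.021, 85],
    [-21, -16, 0, 0, 0, -0.021, 85],
    [-21, -16, 0, 0, 0, -0.021, 85],
    [-21, -16, 0, 0, 0, -0.021, 85],
    [-21, -16, 0, 0, 0, -0.021, 85],
    [-21, -16, 0, 0, 0, -0.021, 85],
  ],
)

```text
time_s: 1.27
ee_pos: [418.5, 213.9, 404.4]
tcp_rot: [-180.0, -0.0, 177.1]
contact_force: [0.7, 0.6, 0.1]
grip_width: 85.2
```

```bash
python3 - <<'E'
from h import *;from plant import r
st=r.get_state()
print(st["time_s"],st["ee_pos"],st["tcp_rot"])
p,q=plan(st["ee_pos"],st["tcp_rot"],[589,-104.3,340],177.15,85,14)
E
```

```text
1.2667 [418.51736303 213.9399446  404.448258  ] [-1.79987163e+02 -2.85744713e-02  1.77144619e+02]
max [13.3 22.1  4.6  0.   0.   0.  85. ] end [ 589.04556679 -104.26443567  340.02470564]
[[-13.3, -22.1, 4.6, -0.0, -0.0, -0.0, 85], [-13.3, -22.1, 4.6, -0.0, -0.0, -0.0, 85], [-13.3, -22.1, 4.6, -0.0, -0.0, -0.0, 85], [-13.3, -22.1, 4.6, -0.0, -0.0, -0.0, 85], [-13.3, -22.1, 4.6, -0.0, -0.0, -0.0, 85], [-13.3, -22.1, 4.6, -0.0, -0.0, -0.0, 85], [-13.3, -22.1, 4.6, -0.0, -0.0, -0.0, 85], [-13.3, -22.1, 4.6, -0.0, -0.0, -0.0, 85], [-13.3, -22.1, 4.6, -0.0, -0.0, -0.0, 85], [-13.3, -22.1, 4.6, -0.0, -0.0, -0.0, 85], [-13.3, -22.1, 4.6, -0.0, -0.0, -0.0, 85], [-13.3, -22.0, 4.6, -0.0, -0.0, -0.0, 85], [-13.3, -22.1, 4.6, -0.0, -0.0, -0.0, 85], [-13.3, -22.1, 4.6, -0.0, -0.0, -0.0, 85]]
```

jog_arm(
  targets=[
    [-13.3, -22.1, 4.6, 0, 0, 0, 85],
    [-13.3, -22.1, 4.6, 0, 0, 0, 85],
    [-13.3, -22.1, 4.6, 0, 0, 0, 85],
    [-13.3, -22.1, 4.6, 0, 0, 0, 85],
    [-13.3, -22.1, 4.6, 0, 0, 0, 85],
    [-13.3, -22.1, 4.6, 0, 0, 0, 85],
    [-13.3, -22.1, 4.6, 0, 0, 0, 85],
    [-13.3, -22.1, 4.6, 0, 0, 0, 85],
    [-13.3, -22.1, 4.6, 0, 0, 0, 85],
    [-13.3, -22.1, 4.6, 0, 0, 0, 85],
    [-13.3, -22.1, 4.6, 0, 0, 0, 85],
    [-13.3, -22.1, 4.6, 0, 0, 0, 85],
    [-13.3, -22.1, 4.6, 0, 0, 0, 85],
    [-13.3, -22.1, 4.6, 0, 0, 0, 85],
    [0, 0, 0, 0, 0, 0, 85],
    [0, 0, 0, 0, 0, 0, 85],
  ],
)

```text
time_s: 2.6
ee_pos: [588.3, -104.3, 339.1]
tcp_rot: [180.0, -0.1, 177.0]
contact_force: [-0.9, 0.7, 0.1]
grip_width: 84.7
```

jog_arm(
  targets=[
    [0, 0, 13, 0, 0, 0, 85],
    [0, 0, 13, 0, 0, 0, 85],
    [0, 0, 13, 0, 0, 0, 85],
    [0, 0, 13, 0, 0, 0, 85],
    [0, 0, 12, 0, 0, 0, 85],
    [0, 0, 0, 0, 0, 0, 30],
    [0, 0, 0, 0, 0, 0, 0],
    [0, 0, 0, 0, 0, 0, 0],
    [0, 0, 0, 0, 0, 0, 0],
    [0, 0, 0, 0, 0, 0, 0],
    [0, 0, 0, 0, 0, 0, 0],
    [0, 0, 0, 0, 0, 0, 0],
  ],
  grip_force=50,
)

```text
time_s: 3.6
ee_pos: [588.3, -104.0, 277.2]
tcp_rot: [-179.9, 0.1, 177.0]
contact_force: [-1.4, -5.6, 2.6]
grip_width: 11.2
```

jog_arm(
  targets=[
    [4, 0, 0, 0, 0, 0, 0],
    [8, 0, 0, 0, 0, 0, 0],
    [8, 0, 0, 0, 0, 0, 0],
    [8, 0, 0, 0, 0, 0, 0],
    [8, 0, 0, 0, 0, 0, 0],
    [8, 0, 0, 0, 0, 0, 0],
    [8, 0, 0, 0, 0, 0, 0],
    [8, 0, 0, 0, 0, 0, 0],
    [8, 0, 0, 0, 0, 0, 0],
    [8, 0, 0, 0, 0, 0, 0],
    [8, 0, 0, 0, 0, 0, 0],
    [8, 0, 0, 0, 0, 0, 0],
    [8, 0, 0, 0, 0, 0, 0],
    [8, 0, 0, 0, 0, 0, 0],
    [4, 0, 0, 0, 0, 0, 0],
  ],
)

```text
time_s: 4.85
ee_pos: [476.3, -98.1, 277.2]
tcp_rot: [-179.9, 0.2, 177.0]
contact_force: [4.2, -4.7, 1.7]
grip_width: 11.3
```

```bash
python3 - <<'E'
from h import *;from plant import r,eyes;import pickle
s=eyes.snapshot("side");pickle.dump(s,open("side1.pkl","wb"));cv2.imwrite("pics/side1.png",s["color"][:,:,::-1])
st=r.get_state();print(st["ee_pos"],st["contact_force"],st["grip_width"])
E
```

```text
[475.87457481 -98.08288539 277.20089685] [-1.42528603 -4.74556065  3.5787026 ] 11.215104583225859
```

View pics/side1.png

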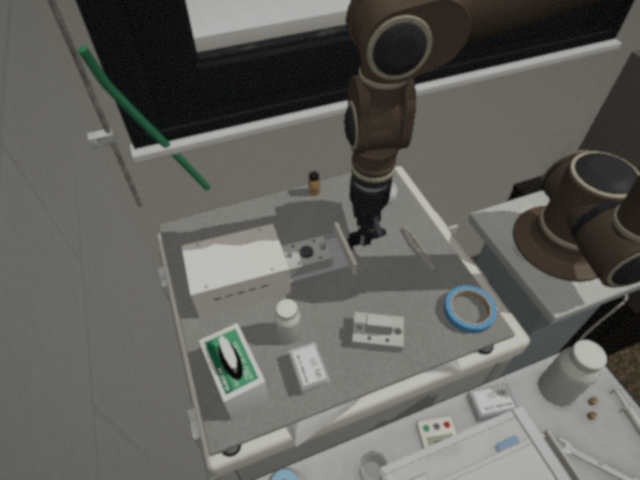

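jog_arm(
  targets=[
    [2, 0, 0, 0, 0, 0, 0],
    [2, 0, 0, 0, 0, 0, 0],
    [2, 0, 0, 0, 0, 0, 0],
    [2, 0, 0, 0, 0, 0, 0],
  ],
)

```text
time_s: 5.23
ee_pos: [469.2, -97.7, 277.2]
tcp_rot: [-179.9, 0.2, 177.1]
contact_force: [2.6, -5.0, 3.9]
grip_width: 11.1
```

jog_arm(
  targets=[
    [2, 0, 0, 0, 0, 0, 0],
    [2, 0, 0, 0, 0, 0, 0],
    [2, 0, 0, 0, 0, 0, 0],
    [2, 0, 0, 0, 0, 0, 0],
  ],
)

```text
time_s: 5.57
ee_pos: [461.3, -97.3, 277.2]
tcp_rot: [-179.9, 0.2, 177.1]
contact_force: [2.0, -5.2, 3.5]
grip_width: 11.2
```

jog_arm(
  targets=[
    [2, 0, 0, 0, 0, 0, 0],
    [2, 0, 0, 0, 0, 0, 0],
  ],
)

```text
time_s: 5.73
ee_pos: [457.3, -97.1, 277.2]
tcp_rot: [-179.9, 0.2, 177.1]
contact_force: [1.6, -4.0, 3.2]
grip_width: 11.2
```

jog_arm(
  targets=[
    [2, 0, 0, 0, 0, 0, 0],
    [2, 0, 0, 0, 0, 0, 0],
  ],
)

```text
time_s: 5.9
ee_pos: [454.2, -97.0, 277.3]
tcp_rot: [-179.9, 0.3, 177.1]
contact_force: [15.6, -5.7, -6.7]
grip_width: 11.2
```

jog_arm(
  targets=[
    [2, 0, 0, 0, 0, 0, 0],
    [2, 0, 0, 0, 0, 0, 0],
  ],
)

```text
time_s: 6.07
ee_pos: [453.0, -97.0, 277.3]
tcp_rot: [-180.0, 0.7, 177.1]
contact_force: [31.4, -6.1, -18.7]
grip_width: 11.2
```

jog_arm(
  targets=[
    [2, 0, 0, 0, 0, 0, 0],
    [1, 0, 0, 0, 0, 0, 0],
  ],
)

```text
time_s: 6.23
ee_pos: [452.1, -97.0, 277.3]
tcp_rot: [-180.0, 1.0, 177.1]
contact_force: [39.4, -5.4, -25.8]
grip_width: 11.3
```

jog_arm(
  targets=[
    [1, 0, 0, 0, 0, 0, 0],
    [1, 0, 0, 0, 0, 0, 0],
  ],
)

```text
time_s: 6.4
ee_pos: [451.4, -97.0, 277.4]
tcp_rot: [-180.0, 1.2, 177.1]
contact_force: [46.6, -6.5, -30.7]
grip_width: 11.4
```

jog_arm(
  targets=[
    [-3, 0, 0, 0, 0, 0, 0],
    [-3, 0, 0, 0, 0, 0, 0],
    [0, 0, 0, 0, 0, 0, 0],
  ],
)

```text
time_s: 6.65
ee_pos: [453.3, -97.0, 277.4]
tcp_rot: [-179.9, 0.5, 177.1]
contact_force: [15.6, -5.2, -7.1]
grip_width: 11.5
```

jog_arm(
  targets=[
    [-0.8, 0, 0, 0, 0, 0, 50],
    [0, 0, 0, 0, 0, 0, 85],
    [0, 0, 0, 0, 0, 0, 85],
    [0, 0, 0, 0, 0, 0, 85],
    [0, 0, -20, 0, 0, 0, 85],
    [0, 0, -25, 0, 0, 0, 85],
    [0, 0, -25, 0, 0, 0, 85],
    [0, 0, 0, 0, 0, 0, 85],
  ],
)

```text
time_s: 7.32
ee_pos: [450.8, -96.4, 350.8]
tcp_rot: [-180.0, 0.3, 177.1]
contact_force: [-0.1, 0.4, 0.2]
grip_width: 85.1
```

```bash
python3 - <<'E'
from h import *;from plant import r,eyes;import pickle
for n in("side","top"):
    s=eyes.snapshot(n);pickle.dump(s,open(n+"2.pkl","wb"));cv2.imwrite(f"pics/{n}2.png",s["color"][:,:,::-1])
    if n=="side":crop(s,260,215,120,80,6,"pics/s2c.png")
    else: crop(s,290,180,90,100,6,"pics/t2c.png")
st=r.get_state();print(st["ee_pos"],st["tcp_rot"],st["contact_force"],st["grip_width"])
E
```

```text
[450.17986574 -96.25120027 347.03530476] [-1.79995745e+02  9.94723136e-02  1.77095386e+02] [-0.11066511 -0.24142418 -0.80116021] 85.08568296346535
```

View pics/t2c.png

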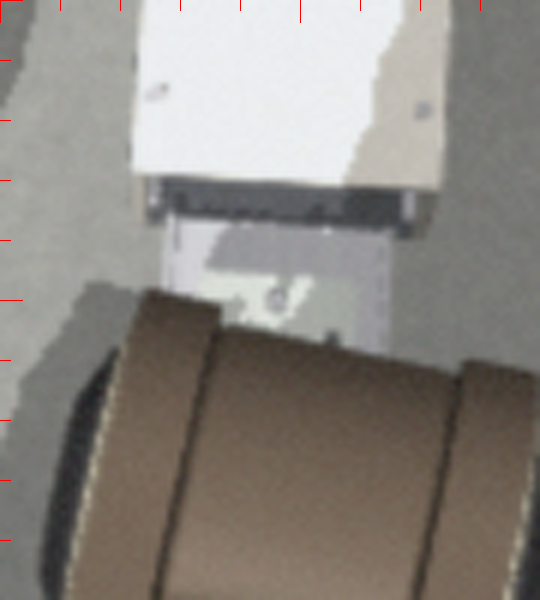

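View pics/s2c.png

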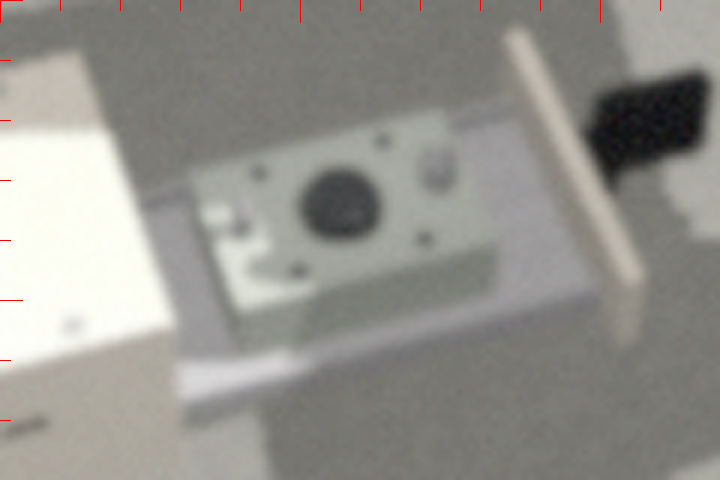

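```bash
python3 - <<'E'
from h import *;from plant import r
st=r.get_state()
p,q=plan(st["ee_pos"],st["tcp_rot"],[534.2,93.4,330],152.1,85,10)
E
```

```text
max [7.40e+00 2.07e+01 1.80e+00 0.00e+00 2.00e-04 4.36e-02 8.50e+01] end [534.15033575  93.38584907 330.0078374 ]
[[-7.4, 19.4, 1.7, 0.0, 0.0002, 0.0436, 85], [-6.6, 19.6, 1.7, 0.0, 0.0002, 0.0436, 85], [-5.7, 20.0, 1.7, 0.0, 0.0002, 0.0436, 85], [-4.9, 20.2, 1.8, 0.0, 0.0002, 0.0436, 85], [-3.9, 20.3, 1.7, 0.0, 0.0002, 0.0436, 85], [-3.1, 20.5, 1.7, 0.0, 0.0002, 0.0436, 85], [-2.1, 20.7, 1.7, 0.0, 0.0002, 0.0436, 85], [-1.3, 20.7, 1.7, 0.0, 0.0002, 0.0436, 85], [-0.4, 20.7, 1.7, 0.0, 0.0002, 0.0436, 85], [0.6, 20.7, 1.7, 0.0, 0.0002, 0.0436, 85]]
```

jog_arm(
  targets=[
    [-7.4, 19.4, 1.7, 0, 0, 0.0436, 85],
    [-6.6, 19.6, 1.7, 0, 0, 0.0436, 85],
    [-5.7, 20, 1.7, 0, 0, 0.0436, 85],
    [-4.9, 20.2, 1.8, 0, 0, 0.0436, 85],
    [-3.9, 20.3, 1.7, 0, 0, 0.0436, 85],
    [-3.1, 20.5, 1.7, 0, 0, 0.0436, 85],
    [-2.1, 20.7, 1.7, 0, 0, 0.0436, 85],
    [-1.3, 20.7, 1.7, 0, 0, 0.0436, 85],
    [-0.4, 20.7, 1.7, 0, 0, 0.0436, 85],
    [0.6, 20.7, 1.7, 0, 0, 0.0436, 85],
    [0, 0, 0, 0, 0, 0, 85],
    [0, 0, 0, 0, 0, 0, 85],
  ],
)

```text
time_s: 8.42
ee_pos: [533.7, 94.0, 327.4]
tcp_rot: [-179.9, -0.1, 152.2]
contact_force: [0.1, -0.7, -0.2]
grip_width: 85.0
```

```bash
python3 - <<'E'
from h import *;from plant import r,eyes;import pickle
for n in("side","top"):
    s=eyes.snapshot(n);pickle.dump(s,open(n+"3.pkl","wb"));cv2.imwrite(f"pics/{n}3.png",s["color"][:,:,::-1])
    if n=="side":crop(s,260,215,120,80,6,"pics/s3c.png")
    else: crop(s,300,190,70,100,8,"pics/t3c.png")
st=r.get_state();print(st["ee_pos"],st["tcp_rot"],st["contact_force"],st["grip_width"])
E
cd pics; python3 -c "
import cv2;im=cv2.imread('t3c.png');cv2.imwrite('t3d.png',im[:600])"
```

```text
[533.54960233  92.93290277 328.25712011] [-1.79916935e+02 -8.46272473e-02  1.52139394e+02] [-0.44411662  0.07471799  0.03250714] 84.77904274191793
```

View pics/t3d.png

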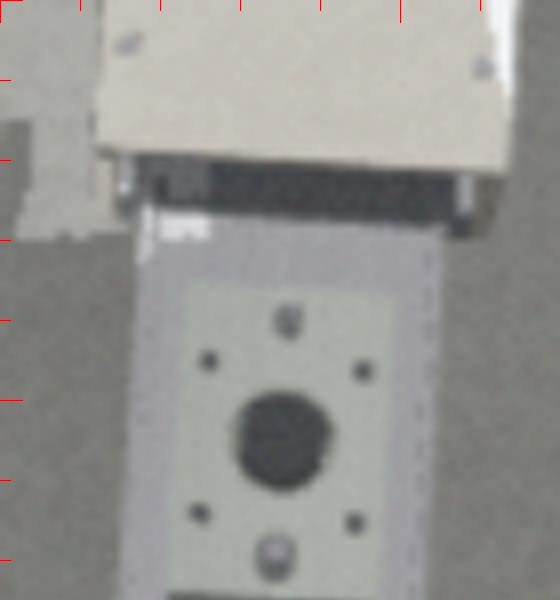

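View pics/top3.png

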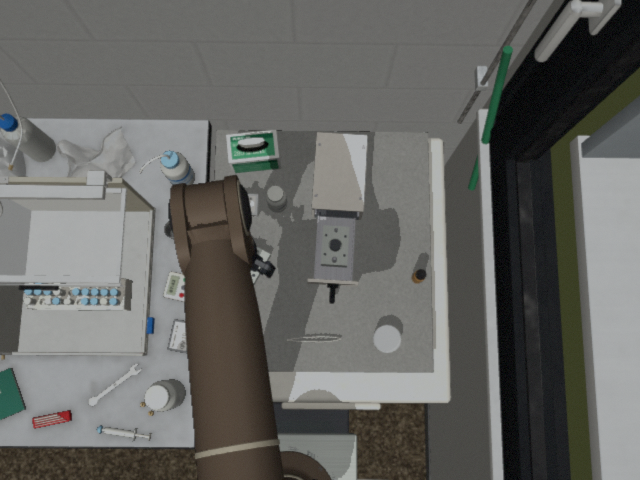

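View pics/side3.png

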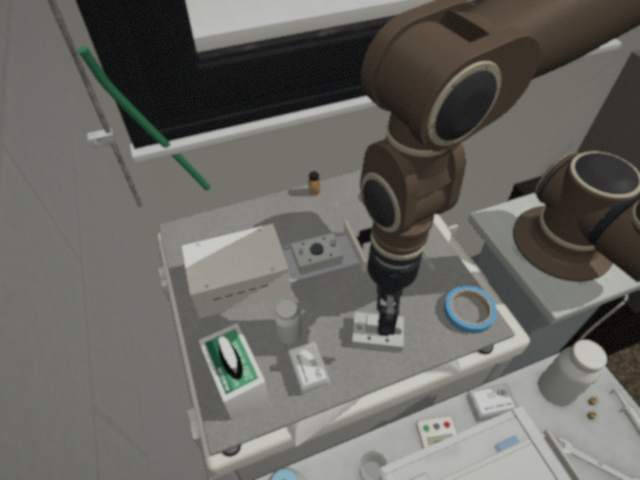

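View pics/s3c.png

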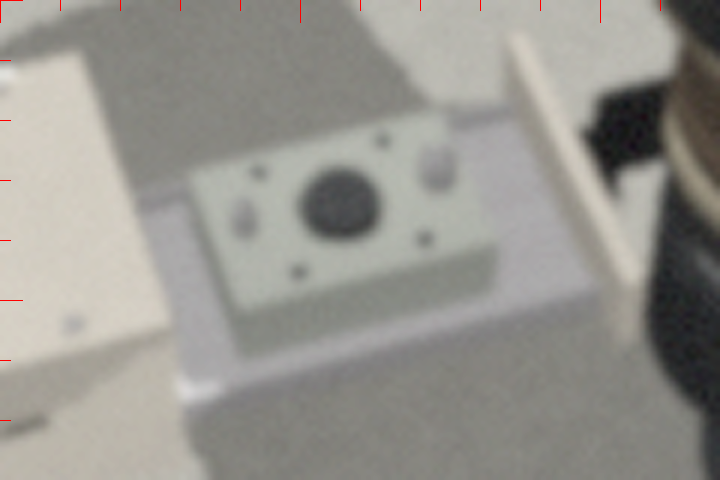

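```bash
python3 - <<'E'
from h import *;import pickle
np.set_printoptions(precision=1,suppress=True)
t=pickle.load(open("top3.pkl","rb"));s=pickle.load(open("side3.pkl","rb"))
def C(x,y,x0,y0,f):return (x+.5)/f-.5+x0,(y+.5)/f-.5+y0
an=lambda a,b:(np.degrees(np.arctan2(*(b-a)[1::-1])).round(2),np.linalg.norm(b-a).round(1))
for nm,S,x0,y0,f,sc,ej in [("top",t,300,190,8,[(209,361),(363,372),(354,523),(199,513)],(283,441)),("side",s,260,215,6,[(260,173),(383,142),(425,238),(298,271)],(341,205))]:
    W=[at_z(S,*C(*p,x0,y0,f),117) for p in sc]
    print(nm,"screw c",sum(W)/4,[an(W[i],W[(i+1)%4]) for i in range(4)],"ej",at_z(S,*C(*ej,x0,y0,f),123))
W=[at_z(s,*C(*p,260,215,6),117) for p in [(188,172),(441,107),(496,240),(238,309)]]
print("side corners",sum(W)/4,[an(W[i],W[(i+1)%4]) for i in range(4)])
W=[at_z(t,*C(*p,300,190,8),117) for p in [(183,283),(396,293)]];print("top rear edge",sum(W)/2,an(*W))
W=[at_z(t,*C(*p,300,190,8),117+9) for p in [(290,322),(275,557)]];print("dowels mid",sum(W)/2,an(*W))
from plant import r
st=r.get_state();q=plan(st["ee_pos"],st["tcp_rot"],[534.2,93.4,272],152.1,85,6)
E
```

```text
top screw c [ 578.3 -102.8  117. ] [(np.float64(-93.56), np.float64(44.0)), (np.float64(176.78), np.float64(43.8)), (np.float64(86.84), np.float64(44.0)), (np.float64(-3.24), np.float64(44.1))] ej [ 577.5 -103.2  123. ]
side screw c [ 577.7 -102.6  117. ] [(np.float64(176.67), np.float64(43.7)), (np.float64(87.05), np.float64(43.3)), (np.float64(-3.34), np.float64(44.0)), (np.float64(-93.35), np.float64(43.3))] ej [579.5 -98.4 123. ]
side corners [ 577.8 -102.6  117. ] [(np.float64(177.1), np.float64(90.6)), (np.float64(85.22), np.float64(59.9)), (np.float64(-2.96), np.float64(89.1)), (np.float64(-93.42), np.float64(59.8))]
top rear edge [ 623.1 -105.   117. ] (np.float64(-92.13), np.float64(61.0))
dowels mid [ 577.5 -102.9  126. ] (np.float64(176.7), np.float64(67.7))
max [ 0.1  0.2  9.4  0.   0.   0.  85. ] end [534.2  93.4 272. ]
[[-0.1, 0.1, 9.4, -0.0002, -0.0002, 0.0001, 85], [-0.0, 0.2, 9.4, -0.0002, -0.0002, 0.0001, 85], [-0.1, 0.1, 9.3, -0.0002, -0.0002, 0.0001, 85], [-0.1, 0.1, 9.4, -0.0002, -0.0002, 0.0001, 85], [-0.0, 0.1, 9.4, -0.0002, -0.0002, 0.0001, 85], [-0.1, 0.2, 9.4, -0.0002, -0.0002, 0.0001, 85]]
```

jog_arm(
  targets=[
    [-0.5, 0.3, 9.4, 0, 0, 0, 85],
    [0, 0.2, 9.4, 0, 0, 0, 85],
    [0, 0, 9.4, 0, 0, 0, 85],
    [0, 0, 9.4, 0, 0, 0, 85],
    [0, 0, 9.4, 0, 0, 0, 85],
    [0, 0, 9, 0, 0, 0, 85],
    [0, 0, 0, 0, 0, 0, 50],
    [0, 0, 0, 0, 0, 0, 30],
  ],
  grip_force=70,
)

```text
time_s: 9.18
ee_pos: [534.5, 93.5, 272.4]
tcp_rot: [-179.9, -0.1, 152.1]
contact_force: [-1.0, -0.0, 0.9]
grip_width: 63.7
```

jog_arm(
  targets=[
    [0, 0, 0, 0, 0, 0, 15],
    [0, 0, 0, 0, 0, 0, 10],
    [0, 0, 0, 0, 0, 0, 10],
    [0, 0, 0, 0, 0, 0, 10],
    [0, 0, 0, 0, 0, 0, 10],
    [0, 0, 0, 0, 0, 0, 10],
  ],
)

```text
time_s: 9.68
ee_pos: [535.1, 93.6, 274.0]
tcp_rot: [179.9, 0.1, 152.1]
contact_force: [-0.5, -0.8, 5.3]
grip_width: 21.1
```

jog_arm(
  targets=[
    [0, 0, -1, 0, 0, 0, 10],
    [0, 0, -2, 0, 0, 0, 10],
    [0, 0, -5, 0, 0, 0, 10],
    [0, 0, -12, 0, 0, 0, 10],
    [0, 0, -16, 0, 0, 0, 10],
    [0, 0, -20, 0, 0, 0, 10],
    [0, 0, -20, 0, 0, 0, 10],
    [0, 0, -16, 0, 0, 0, 10],
    [0, 0, -10, 0, 0, 0, 10],
    [0, 0, 0, 0, 0, 0, 10],
    [0, 0, 0, 0, 0, 0, 10],
  ],
)

```text
time_s: 10.6
ee_pos: [534.8, 93.5, 375.0]
tcp_rot: [180.0, 0.0, 152.1]
contact_force: [-0.2, 0.3, -2.8]
grip_width: 21.2
```

```bash
python3 - <<'E'
from h import *;from plant import r,eyes;import pickle
s=eyes.snapshot("side");pickle.dump(s,open("side4.pkl","wb"));crop(s,330,240,100,75,8,"pics/s4c.png")
st=r.get_state();print(st["ee_pos"],st["tcp_rot"],st["contact_force"],st["grip_width"])
# seat target, keep grasp offset zero (TCP over mould origin as grasped)
plan(st["ee_pos"],st["tcp_rot"],[578.5,-102.5,370],176.8,10,14)
E
```

```text
[534.64944182  93.51737855 374.21003553] [-1.79955426e+02 -5.89577056e-02  1.52109380e+02] [ 0.30684799 -0.11675855 -3.40892969] 21.02001551967124
max [9.30e+00 1.37e+01 4.00e-01 0.00e+00 1.00e-04 3.08e-02 1.00e+01] end [ 578.46598492 -102.5213831   369.96457875]
[[-9.3, -10.9, 0.3, -0.0, -0.0001, -0.0308, 10], [-9.0, -11.2, 0.3, -0.0, -0.0001, -0.0308, 10], [-8.6, -11.5, 0.3, -0.0, -0.0001, -0.0308, 10], [-8.3, -11.7, 0.3, -0.0, -0.0001, -0.0308, 10], [-7.9, -12.0, 0.3, -0.0, -0.0001, -0.0308, 10], [-7.5, -12.2, 0.3, -0.0, -0.0001, -0.0308, 10], [-7.2, -12.4, 0.3, -0.0, -0.0001, -0.0308, 10], [-6.8, -12.7, 0.3, -0.0, -0.0001, -0.0308, 10], [-6.3, -12.8, 0.3, -0.0, -0.0001, -0.0308, 10], [-6.0, -13.1, 0.3, -0.0, -0.0001, -0.0308, 10], [-5.6, -13.2, 0.3, -0.0, -0.0001, -0.0308, 10], [-5.2, -13.4, 0.3, -0.0, -0.0001, -0.0308, 10], [-4.7, -13.5, 0.4, -0.0, -0.0001, -0.0308, 10], [-4.3, -13.7, 0.3, -0.0, -0.0001, -0.0308, 10]]
```

View pics/s4c.png

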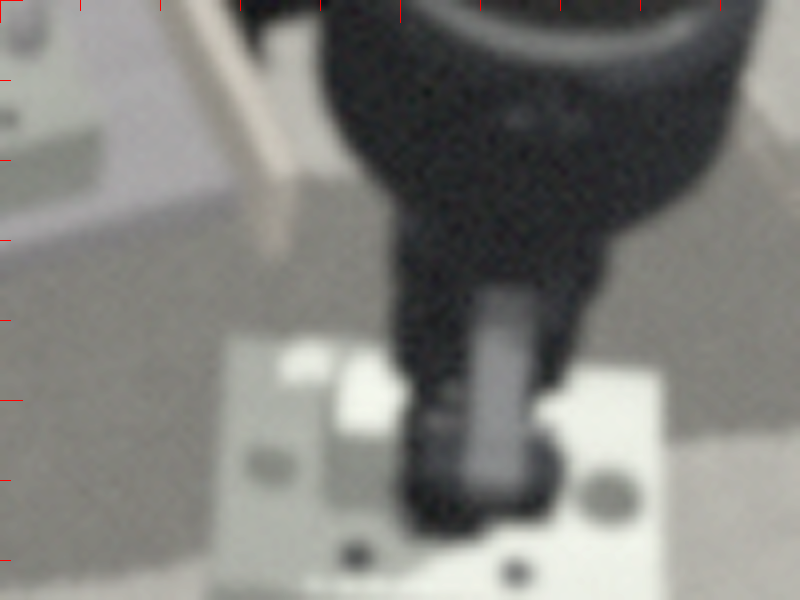

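jog_arm(
  targets=[
    [-9.3, -10.9, 0.3, 0, 0, -0.0308, 10],
    [-9, -11.2, 0.3, 0, 0, -0.0308, 10],
    [-8.6, -11.5, 0.3, 0, 0, -0.0308, 10],
    [-8.3, -11.7, 0.3, 0, 0, -0.0308, 10],
    [-7.9, -12, 0.3, 0, 0, -0.0308, 10],
    [-7.5, -12.2, 0.3, 0, 0, -0.0308, 10],
    [-7.2, -12.4, 0.3, 0, 0, -0.0308, 10],
    [-6.8, -12.7, 0.3, 0, 0, -0.0308, 10],
    [-6.3, -12.8, 0.3, 0, 0, -0.0308, 10],
    [-6, -13.1, 0.3, 0, 0, -0.0308, 10],
    [-5.6, -13.2, 0.3, 0, 0, -0.0308, 10],
    [-5.2, -13.4, 0.3, 0, 0, -0.0308, 10],
    [-4.7, -13.5, 0.4, 0, 0, -0.0308, 10],
    [-4.3, -13.7, 0.3, 0, 0, -0.0308, 10],
    [0, 0, 0, 0, 0, 0, 10],
    [0, 0, 0, 0, 0, 0, 10],
    [0, 0, 12, 0, 0, 0, 10],
    [0, 0, 12, 0, 0, 0, 10],
    [0, 0, 0, 0, 0, 0, 10],
  ],
)

```text
time_s: 12.23
ee_pos: [577.8, -101.7, 343.8]
tcp_rot: [179.9, -0.3, 176.8]
contact_force: [-0.4, 0.0, -5.2]
grip_width: 20.9
```

```bash
python3 - <<'E'
from h import *;from plant import r,eyes;import pickle
s=eyes.snapshot("side");pickle.dump(s,open("side5.pkl","wb"));cv2.imwrite("pics/side5.png",s["color"][:,:,::-1]);crop(s,260,190,100,75,8,"pics/s5c.png")
s=eyes.snapshot("top");pickle.dump(s,open("top5.pkl","wb"));crop(s,290,200,100,75,8,"pics/t5c.png")
st=r.get_state();print(st["ee_pos"],st["tcp_rot"],st["contact_force"],st["grip_width"])
E
```

```text
[ 578.22607758 -101.8202592   346.20053806] [ 1.79975349e+02 -1.16423021e-01  1.76841289e+02] [ 0.64820179 -0.63984935 -2.37608414] 20.844758707856883
```

View pics/s5c.png

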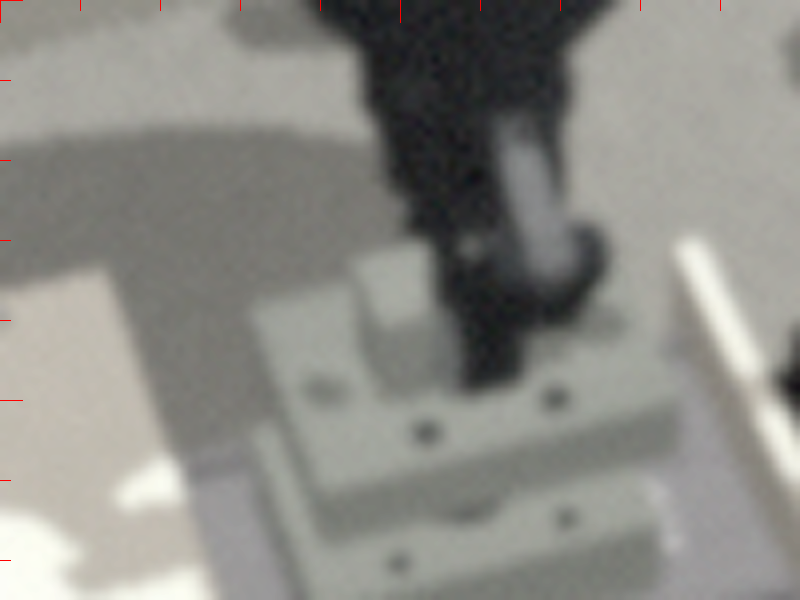

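View pics/t5c.png

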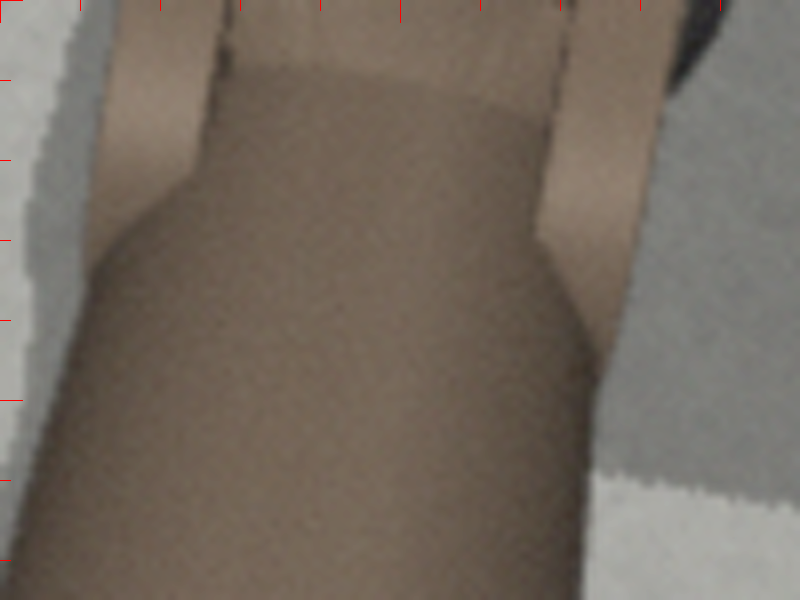

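```bash
python3 - <<'E'
from h import *;import pickle
from scipy.optimize import least_squares
np.set_printoptions(precision=2,suppress=True)
t0=pickle.load(open("top0.pkl","rb"));s0=pickle.load(open("side0.pkl","rb"));s5=pickle.load(open("side5.pkl","rb"));s3=pickle.load(open("side3.pkl","rb"))
def C(x,y,x0,y0,f):return (x+.5)/f-.5+x0,(y+.5)/f-.5+y0
def loc(P,c,yaw):a=np.radians(yaw);d=np.array(P[:2])-c;return np.array([[np.cos(a),np.sin(a)],[-np.sin(a),np.cos(a)]])@d
for p in [(198,196),(142,293),(325,265),(270,360)]:print("t",loc(at_z(t0,*C(*p,220,230,8),97),[534.2,93],-27.9))
for p in [(234,305),(377,321)]:print("s",loc(at_z(s0,*C(*p,340,300,8),97),[534,93.8],-27.8))
def fit(obs,S,z0,freez):
    def f(q):
        a=np.radians(q[2]);o=[]
        for (l,uv) in obs:
            P=[q[0]+np.cos(a)*l[0]-np.sin(a)*l[1],q[1]+np.sin(a)*l[0]+np.cos(a)*l[1],q[3] if freez else z0]
            o+=list(proj(S,P)-np.array(uv))
        return np.array(o)
    q=least_squares(f,[577,-102,-3,z0],loss="soft_l1",f_scale=.3);print(q.x,"res px",np.abs(q.fun).max());return q.x
c=lambda p:C(*p,260,190,8)
obs=[((45,30),c((250,307))),((45,-30+60),c((250,307)))]
# camera at +y,+x side: near edge = +y
obs=[((45,-30),c((250,307))),((45,30),c((318,490))),((-45,30),c((680,403))),((34,0),c((323,388))),((22,22),c((427,432))),((-22,22),c((555,398)))]
fit(obs,s5,168.8,False);fit(obs,s5,168.8,True)
c=lambda p:C(*p,260,215,6)
obs=[((45,-30),c((188,172))),((-45,-30),c((441,107))),((-45,30),c((496,240))),((45,30),c((238,309))),((22,-22),c((260,173))),((-22,-22),c((383,142))),((-22,22),c((425,238))),((22,22),c((298,271)))]
print("seat");fit(obs,s3,117,False);fit(obs,s3,117,True)
E
```

```text
t [16.06 21.19]
t [-16.03  21.29]
t [ 15.96 -20.69]
t [-15.42 -20.39]
s [16.12 20.49]
s [-15.66  20.84]
[577.34 -98.62  -3.63 168.8 ] res px 3.238079594406713
[ 574.15 -107.49   -3.64  157.19] res px 3.222075355547645
seat
[ 577.71 -102.6    -3.31  117.  ] res px 0.4749793712213659
[ 576.86 -104.96   -3.32  113.76] res px 0.34477084457307683
```

```bash
cat >> h.py <<'E'
def C(x,y,x0,y0,f):return (x+.5)/f-.5+x0,(y+.5)/f-.5+y0
from scipy.optimize import least_squares
def fit(obs,S,z0,freez,q0=(577,-102,-3)):
    def f(q):
        a=np.radians(q[2]);o=[]
        for (l,uv) in obs:
            P=[q[0]+np.cos(a)*l[0]-np.sin(a)*l[1],q[1]+np.sin(a)*l[0]+np.cos(a)*l[1],q[3] if freez else z0]
            o+=list(proj(S,P)-np.array(uv))
        return np.array(o)
    q=least_squares(f,[*q0,z0],loss="soft_l1",f_scale=.3);print(q.x.round(2),"res px",q.fun.round(2));return q.x
E
python3 - <<'E'
from h import *;import pickle
s5=pickle.load(open("side5.pkl","rb"));s4=pickle.load(open("side4.pkl","rb"));s0=pickle.load(open("side0.pkl","rb"))
c=lambda p:C(*p,260,190,8)
obs=[((45,-30),c((250,307))),((45,30),c((320,490))),((-45,30),c((680,403))),((34,0),c((323,388))),((16,21),c((427,432))),((-16,21),c((555,398)))]
for z in(166.8,168.8):fit(obs,s5,z,False)
fit(obs,s5,168.8,True)
c=lambda p:C(*p,330,240,8)
obs=[((34,0),c((271,466))),((16,21),c((356,556))),((-16,21),c((516,573))),((-34,0),c((609,497)))]
print("at lift, tcp 534.65,93.5,374.2");fit(obs,s4,197.2,False,(534,93,-28));fit(obs,s4,197,True,(534,93,-28))
c=lambda p:C(*p,340,300,8)
obs=[((45,30),c((103,332))),((45,-30),c((118,95))),((-45,-30),c((512,125))),((-45,30),c((510,372))),((34,0),c((156,218))),((-34,0),c((462,249))),((16,21),c((234,305))),((-16,21),c((377,321)))]
print("initial");fit(obs,s0,97,False,(534,93,-28));fit(obs,s0,97,True,(534,93,-28))
E
```

```text
[ 576.49 -100.15   -3.35  166.8 ] res px [-0.18 -0.16 -0.17  0.26  0.31 -0.45  0.54 -0.26 -0.13  0.15 -0.05  0.34]
[577.05 -98.63  -3.34 168.8 ] res px [-0.25 -0.2  -0.21  0.29  0.4  -0.46  0.5  -0.27 -0.13  0.16 -0.01  0.33]
[ 574.94 -104.34   -3.35  161.29] res px [-0.   -0.06 -0.05  0.17  0.05 -0.44  0.64 -0.24 -0.13  0.13 -0.18  0.34]
at lift, tcp 534.65,93.5,374.2
[534.19  94.68 -28.03 197.2 ] res px [ 0.27 -0.5   0.07  0.4  -0.02  0.29 -0.4  -0.24]
[536.08  97.29 -28.15 202.45] res px [ 0.13 -0.62 -0.01  0.39  0.06  0.33 -0.2  -0.26]
initial
[534.03  93.75 -27.61  97.  ] res px [-0.12 -0.13  0.06  0.13 -0.43  1.02  0.01 -0.05  0.36 -0.3  -0.22 -0.51
  0.06  0.28  0.2   0.06]
[535.38  95.59 -27.58 101.26] res px [-0.26 -0.09 -0.07  0.   -0.29  0.91  0.17  0.    0.26 -0.35 -0.1  -0.55
  0.02  0.29  0.26  0.08]
```

jog_arm(
  targets=[
    [0, 0, 0, 0, 0, 0, 10],
    [0, 0, 0, 0, 0, 0, 10],
    [0, -0.9, 3, 0, 0, 0, 10],
    [0, 0, 3, 0, 0, 0, 10],
    [0, 0, 0, 0, 0, 0, 10],
    [0, 0, 0, 0, 0, 0, 10],
    [0, 0, 0, 0, 0, 0, 10],
  ],
)

```text
time_s: 12.92
ee_pos: [578.5, -103.4, 340.8]
tcp_rot: [180.0, -0.0, 176.8]
contact_force: [-0.2, 0.2, -4.4]
grip_width: 20.6
```

```bash
python3 - <<'E'
from h import *;from plant import r,eyes;import pickle
st=r.get_state();print(st["ee_pos"],st["tcp_rot"],st["contact_force"],st["grip_width"])
s=eyes.snapshot("side");pickle.dump(s,open("side6.pkl","wb"));crop(s,260,200,100,75,8,"pics/s6c.png")
st=r.get_state();print(st["ee_pos"],st["tcp_rot"],st["contact_force"],st["grip_width"])
E
```

```text
[ 578.52201025 -103.44176964  340.84963314] [ 1.79997843e+02 -9.65371523e-03  1.76809437e+02] [-0.20910087  0.18358369 -4.37468339] 20.64943522797567
[ 578.55479311 -103.45731975  340.94733865] [-1.79999574e+02  2.09148017e-03  1.76807291e+02] [-0.32004758 -0.27033385 -3.90776621] 20.69889916167022
```

View pics/s6c.png

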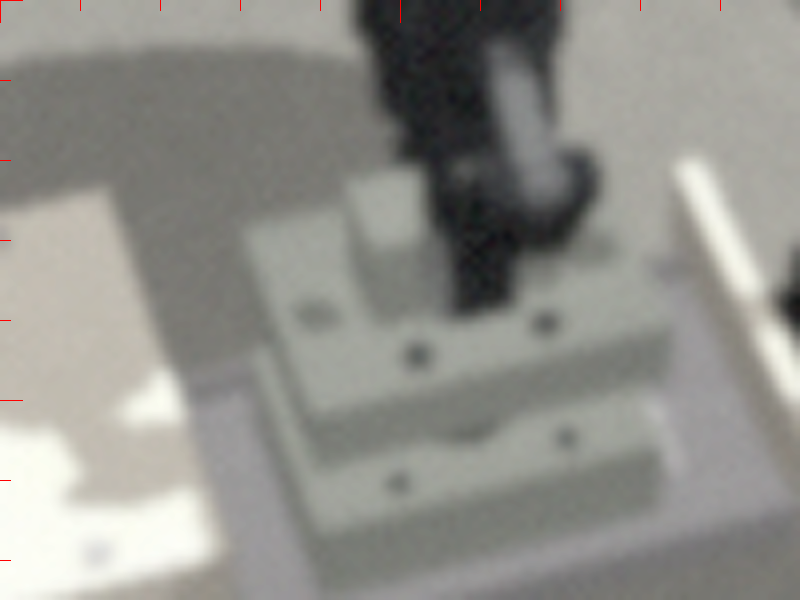

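```bash
python3 - <<'E'
from h import *;import pickle
s=pickle.load(open("side6.pkl","rb"))
c=lambda p:C(*p,260,200,8)
obs=[((45,-30),c((243,230))),((45,30),c((314,415))),((-45,30),c((672,328))),((34,0),c((316,315))),((16,21),c((417,356))),((-16,21),c((545,322)))]
for z in(161.9,163.9):fit(obs,s,z,False)
print("seat same img (2 screws, 2 corners)")
obs=[((22,22),c((398,483))),((-22,22),c((567,437))),((45,30),c((316,534))),((-45,30),c((662,443)))]
fit(obs,s,117,False)
# depth of plate top
for u,v in [(300,340),(360,340),(420,330)]:
    x,y=c((u,v));print(world(s,x,y))
E
```

```text
[ 577.43 -103.32   -3.52  161.9 ] res px [-0.16  0.02 -0.45  0.09  0.06 -0.45  0.45 -0.61  0.04  0.18  0.04  0.42]
[ 578.02 -101.81   -3.54  163.9 ] res px [-0.24 -0.02 -0.51  0.12  0.13 -0.45  0.39 -0.62  0.02  0.19  0.07  0.42]
seat same img (2 screws, 2 corners)
[ 578.12 -102.41   -3.18  117.  ] res px [-0.15  0.12 -0.12  0.32  0.05 -0.15  0.27 -0.26]
[619.04056876 -97.74916324 162.82557309]
[606.570397   -90.14075976 165.9941072 ]
[591.43439572 -90.12028944 162.97385999]
```

jog_arm(
  targets=[
    [0, 0.5, 2, 0, 0, 0, 10],
    [0, 0, 2, 0, 0, 0, 10],
    [0, 0, 2, 0, 0, 0, 10],
    [0, 0, 2, 0, 0, 0, 10],
    [0, 0, 0, 0, 0, 0, 10],
    [0, 0, 0, 0, 0, 0, 10],
  ],
)

```text
time_s: 13.47
ee_pos: [578.5, -102.9, 332.7]
tcp_rot: [180.0, -0.0, 176.8]
contact_force: [-0.2, 0.0, -3.5]
grip_width: 20.8
```

jog_arm(
  targets=[
    [0, 0, 2, 0, 0, 0, 10],
    [0, 0, 1, 0, 0, 0, 10],
    [0, 0, 0, 0, 0, 0, 10],
  ],
)

```text
time_s: 13.72
ee_pos: [578.5, -102.9, 329.6]
tcp_rot: [180.0, -0.0, 176.8]
contact_force: [0.6, 0.1, -2.8]
grip_width: 20.9
```

jog_arm(
  targets=[
    [0, 0, 1, 0, 0, 0, 10],
    [0, 0, 1, 0, 0, 0, 10],
    [0, 0, 0, 0, 0, 0, 10],
  ],
)

```text
time_s: 13.97
ee_pos: [578.5, -102.9, 327.7]
tcp_rot: [180.0, -0.0, 176.8]
contact_force: [-0.2, 0.3, -3.3]
grip_width: 21.0
```

jog_arm(
  targets=[
    [0, 0, 1, 0, 0, 0, 10],
    [0, 0, 1, 0, 0, 0, 10],
    [0, 0, 1, 0, 0, 0, 10],
    [0, 0, 0, 0, 0, 0, 10],
  ],
)

```text
time_s: 14.3
ee_pos: [578.5, -102.9, 324.6]
tcp_rot: [-180.0, -0.0, 176.8]
contact_force: [0.2, 0.2, -2.8]
grip_width: 21.0
```

jog_arm(
  targets=[
    [0, 0, 1, 0, 0, 0, 10],
    [0, 0, 1, 0, 0, 0, 10],
    [0, 0, 0, 0, 0, 0, 10],
  ],
)

```text
time_s: 14.55
ee_pos: [578.6, -102.9, 322.7]
tcp_rot: [180.0, -0.0, 176.8]
contact_force: [-0.2, -1.2, -3.8]
grip_width: 21.1
```

jog_arm(
  targets=[
    [0, 0, 1, 0, 0, 0, 10],
    [0, 0, 1, 0, 0, 0, 10],
    [0, 0, 0, 0, 0, 0, 10],
  ],
)

```text
time_s: 14.8
ee_pos: [578.5, -102.9, 321.5]
tcp_rot: [-180.0, 0.0, 176.8]
contact_force: [-1.5, 0.5, 2.9]
grip_width: 21.0
```

jog_arm(
  targets=[
    [0, 0, 1, 0, 0, 0, 10],
    [0, 0, 1, 0, 0, 0, 10],
    [0, 0, 0, 0, 0, 0, 10],
  ],
)

```text
time_s: 15.05
ee_pos: [578.6, -102.9, 319.3]
tcp_rot: [-180.0, 0.0, 176.8]
contact_force: [-1.9, 0.1, 4.2]
grip_width: 20.9
```

jog_arm(
  targets=[
    [0, 0, 1, 0, 0, 0, 10],
    [0, 0, 1, 0, 0, 0, 10],
    [0, 0, 0, 0, 0, 0, 10],
  ],
)

```text
time_s: 15.3
ee_pos: [578.6, -102.9, 317.1]
tcp_rot: [-180.0, 0.0, 176.8]
contact_force: [-2.4, 0.0, 5.2]
grip_width: 20.7
```

Pad engaged at about TCP z 321.8, spring behaving as described; closing is due at about z 316.

jog_arm(
  targets=[
    [0, 0, 1, 0, 0, 0, 10],
    [0, 0, 1, 0, 0, 0, 10],
    [0, 0, 0, 0, 0, 0, 10],
  ],
)

```text
time_s: 15.55
ee_pos: [578.8, -102.9, 316.0]
tcp_rot: [-180.0, 0.1, 176.8]
contact_force: [-2.3, -0.1, 8.7]
grip_width: 21.1
```

jog_arm(
  targets=[
    [0, 0, 1, 0, 0, 0, 10],
    [0, 0, 1, 0, 0, 0, 10],
    [0, 0, 0, 0, 0, 0, 10],
  ],
)

```text
time_s: 15.8
ee_pos: [579.3, -102.9, 315.9]
tcp_rot: [-180.0, 0.3, 176.8]
contact_force: [-2.7, 0.7, 16.6]
grip_width: 20.9
```

jog_arm(
  targets=[
    [0, 0, 0.5, 0, 0, 0, 10],
    [0, 0, 0.5, 0, 0, 0, 10],
    [0, 0, 0, 0, 0, 0, 10],
  ],
)

```text
time_s: 16.05
ee_pos: [579.5, -102.9, 315.9]
tcp_rot: [-180.0, 0.4, 176.8]
contact_force: [-2.9, 0.6, 20.0]
grip_width: 20.7
```

jog_arm(
  targets=[
    [0.2, 0, 0, 0, 0.003, 0, 10],
    [0.2, 0, 0, 0, 0.003, 0, 10],
    [0, 0, 0, 0, 0, 0, 10],
  ],
)

```text
time_s: 16.3
ee_pos: [580.0, -103.0, 315.9]
tcp_rot: [-180.0, 0.2, 176.8]
contact_force: [1.9, 0.8, 18.7]
grip_width: 21.2
```

```bash
python3 - <<'E'
from h import *;from plant import r,eyes;import pickle
s=eyes.snapshot("side");pickle.dump(s,open("side7.pkl","wb"));crop(s,260,200,100,75,8,"pics/s7c.png");cv2.imwrite("pics/side7.png",s["color"][:,:,::-1])
st=r.get_state();print(st["time_s"],st["ee_pos"],st["tcp_rot"],st["contact_force"],st["moment"],st["grip_width"])
E
```

```text
16.35 [ 579.96265781 -102.96234551  315.94073328] [-179.98031341    0.20513399  176.82237787] [ 1.29476502  0.46696036 18.63653477] [ 0.24279381 -0.15049243 -0.06710515] 20.856936453887002
```

View pics/s7c.png

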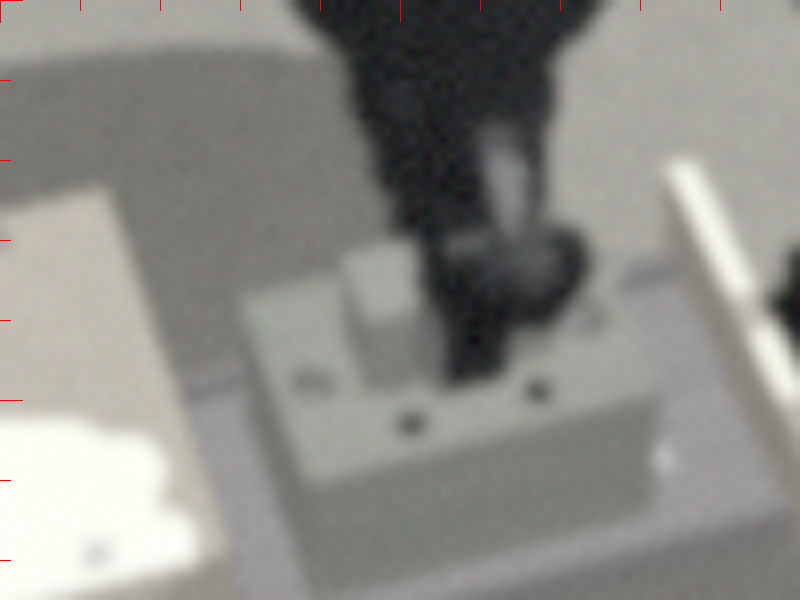

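View pics/side7.png

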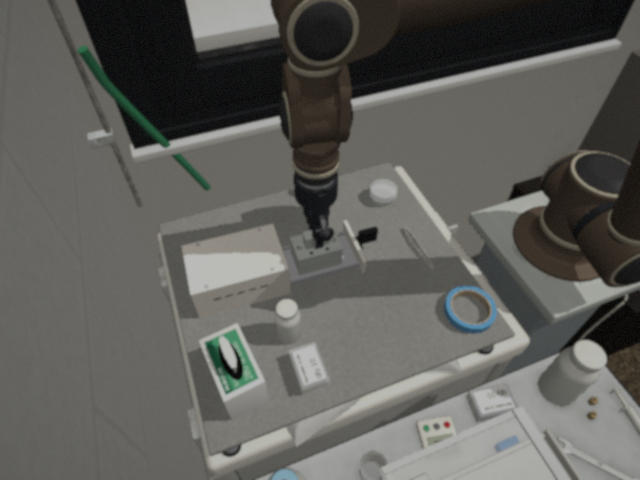

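jog_arm(
  targets=[
    [0.5, 0, 0, 0, 0, 0, 10],
    [0.5, 0, 0, 0, 0, 0, 10],
    [0, 0, 0, 0, 0, 0, 10],
  ],
)

```text
time_s: 16.6
ee_pos: [579.1, -102.9, 315.9]
tcp_rot: [-180.0, 0.2, 176.8]
contact_force: [3.1, 1.8, 18.5]
grip_width: 21.0
```

jog_arm(
  targets=[
    [0.5, 0, 0, 0, 0, 0, 10],
    [0.5, 0, 0, 0, 0, 0, 10],
    [0, 0, 0, 0, 0, 0, 10],
  ],
)

```text
time_s: 16.85
ee_pos: [578.1, -102.9, 315.9]
tcp_rot: [-180.0, 0.2, 176.8]
contact_force: [3.4, 0.5, 17.9]
grip_width: 21.2
```

jog_arm(
  targets=[
    [0.5, 0, 0, 0, 0, 0, 10],
    [0.5, 0, 0, 0, 0, 0, 10],
    [0, 0, 0, 0, 0, 0, 10],
  ],
)

```text
time_s: 17.1
ee_pos: [577.6, -102.8, 316.0]
tcp_rot: [-180.0, 0.3, 176.8]
contact_force: [5.4, 0.8, 16.3]
grip_width: 20.4
```

jog_arm(
  targets=[
    [0.5, 0, 0, 0, 0, 0, 10],
    [0.5, 0, 0, 0, 0, 0, 10],
    [0, 0, 0, 0, 0, 0, 10],
  ],
)

```text
time_s: 17.35
ee_pos: [577.2, -102.8, 316.1]
tcp_rot: [-180.0, 0.4, 176.8]
contact_force: [8.1, -0.2, 15.0]
grip_width: 20.9
```

jog_arm(
  targets=[
    [0.5, 0, 0.3, 0, 0, 0, 10],
    [0.5, 0, 0.3, 0, 0, 0, 10],
    [0, 0, 0, 0, 0, 0, 10],
  ],
)

```text
time_s: 17.6
ee_pos: [576.7, -102.8, 316.2]
tcp_rot: [-180.0, 0.5, 176.8]
contact_force: [9.6, 0.5, 17.0]
grip_width: 21.0
```

jog_arm(
  targets=[
    [-0.7, 0, 0.3, 0, 0.002, 0, 10],
    [-0.7, 0, 0.3, 0, 0.002, 0, 10],
    [-0.7, 0, 0.3, 0, 0.002, 0, 10],
    [-0.7, 0, 0, 0, 0.002, 0, 10],
    [0, 0, 0, 0, 0, 0, 10],
    [0, 0, 0, 0, 0, 0, 10],
  ],
)

```text
time_s: 18.1
ee_pos: [578.6, -102.9, 315.9]
tcp_rot: [-180.0, -0.0, 176.8]
contact_force: [3.6, 0.5, 22.3]
grip_width: 21.1
```

```bash
python3 - <<'E'
from h import *;from plant import r,eyes;import pickle
a=pickle.load(open("side2.pkl","rb"))["color"];b7=pickle.load(open("side7.pkl","rb"))["color"]
S=eyes.snapshot("side");b=S["color"];pickle.dump(S,open("side8.pkl","rb".replace("r","w")))
crop(S,260,200,100,75,8,"pics/s8c.png")
g=lambda i:cv2.GaussianBlur(cv2.cvtColor(i,cv2.COLOR_RGB2GRAY),(3,3),0).astype(np.float32)
# pull fin + tray front lower right: template from side2
for (x0,y0,w,h) in [(355,224,26,22),(352,245,20,28)]:
    T=g(a)[y0:y0+h,x0:x0+w]
    for nm,i in(("7",b7),("8",b)):
        G=cv2.resize(g(i)[y0-6:y0+h+6,x0-6:x0+w+6],None,fx=8,fy=8,interpolation=cv2.INTER_CUBIC);Tt=cv2.resize(T,None,fx=8,fy=8,interpolation=cv2.INTER_CUBIC)
        m=cv2.matchTemplate(G,Tt,cv2.TM_CCOEFF_NORMED);_,v,_,l=cv2.minMaxLoc(m);print(nm,v,l[0]/8-6,l[1]/8-6)
p=np.array([450,-97,138.]);d=np.array([1,0,0])
print("px per mm along slide",proj(S,p+d)-proj(S,p))
st=r.get_state();print(st["time_s"],st["ee_pos"],st["tcp_rot"],st["contact_force"],st["moment"],st["grip_width"])
E
```

```text
7 0.9604822397232056 -0.375 0.125
8 0.9600415229797363 0.375 -0.125
7 0.6924006342887878 -1.625 -2.25
8 0.6836870908737183 -0.75 -2.5
px per mm along slide [-0.44549866  0.13598823]
18.15 [ 578.60600178 -102.84854209  315.91999601] [-1.79973971e+02 -2.24585296e-02  1.76833916e+02] [ 4.27048365  1.12386516 22.81474557] [ 0.20660755 -0.68693767 -0.00333147] 20.87514709381012
```

View pics/s8c.png

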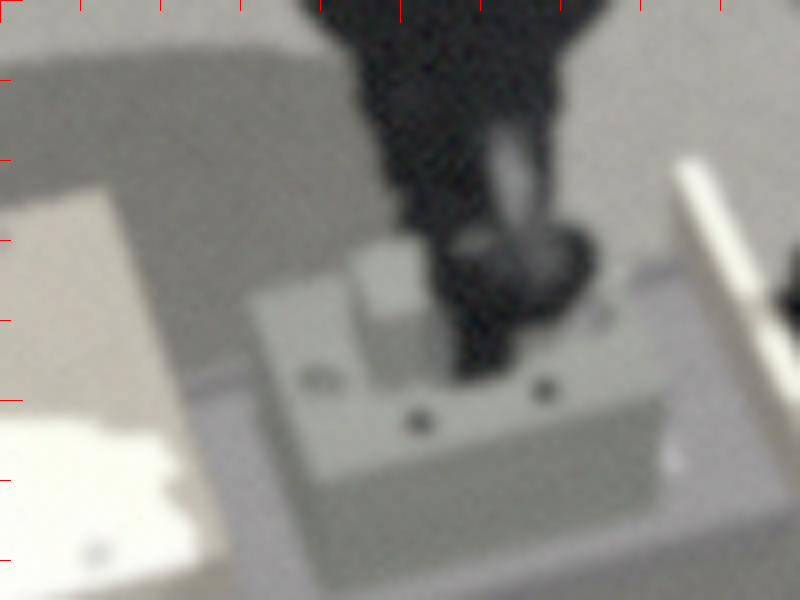

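```bash
python3 - <<'E'
from plant import r,order
print(order.close_job());st=r.get_state();print(st["time_s"],st["ee_pos"],st["tcp_rot"],st["contact_force"],st["grip_width"])
E
```

```text
the job is handed in; nothing more can be done
None
the job is handed in; nothing more can be done
```

I pulled the tray out to its stop, fitted the upper mould half onto the two dowels, and pressed the mould shut. I handed the job in at about 18 s with the arm still holding it closed. The hand-in gave no verdict.

- **Tray:** While I was pressing, sideways force pushed the tray in by about 1.7 mm. I saw this in the side camera and pushed it back out through the mould, until the force rose to 9.6 N, well above the roughly 3 N of sliding friction. A light push of about 4 N still holds it outward. The last picture puts the pull about 0.4 px (0.8 mm) further out than after the first pull. I take that as measurement noise or a small earlier shortfall. A second image check, on the tray front, matched too poorly to use.
- **Mould fit:** The halves went together without jamming, large hole on the large dowel. The spring pad met the upper half at tool height 321.8 mm. The mould bottomed out at 315.9 mm, which matches the 6 mm pad travel. Pressing harder raised the force but not the depth.
- **Final state:** The tool is level, pressing down with about 23 N, with the rib gripped at about 21 mm. The side camera shows no seam between the halves.
- **Other items:** They looked unmoved in the side view taken while the mould was pressed shut. I checked this by eye and did not measure it.

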